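# Seat the yellow-capped injector in the V-rest

### The arm

A 6-joint arm with a two-finger parallel gripper is mounted at the origin on the work surface. World frame = base frame: x ahead of the robot, y to its left, z up, the work surface at z = 0. Lengths are in mm, angles in rad, forces in N, time in s.
With the tool pointing down it reaches from about 275 to 850 mm from the base axis. Payload 5.2 kg.
Tool frame: the origin (TCP) lies where the fingers leave the gripper's body, on its centre line; the fingertips stand 73 mm ahead of it and the grasp point (between the pads) lies 54 mm ahead of it; x points along the fingers, y is the direction in which the jaws open and shut, and the axes are right-handed (so a half turn about x gives the same grasp; the last joint's range is limited). The gripper opens to 85 mm and grips with 20 to 120 N. Pads are 22 mm wide; open, the fingers measure 114 mm over their backs; the gripper's body (76 mm by 85 mm) begins 54 mm behind the grasp point. The pads swing forward as they close: fully open they stand 13 mm farther back than shut.
Start: joints at [0.932, 0.259, 1.535, -0, 1.348, -0.203], TCP at [232.155, 498.608, 303.91] pointing down, gripper open.
Joint ranges: [-3.14, 3.14], [-0.91, 2.08], [0.19, 2.58], [-1.22, 4.36], [0.22, 2.71], [-3.12, 3.12]. Speed limits (rad/s): [2.57, 2.57, 3.14, 3.14, 3.14, 3.14].

### API

Orientations are given as a rotation vector (axis times angle).
In Python, from bench import status, get_image, workorder gives the robot as it stands. The module is installed in compiled form; this text tells all that it offers.
- The arm moves only by the tool move_arm, never from a script. Its argument "deltas" is a list of rows, each a list of 2 entries, a list of its own where there are three numbers: the shift along the tool's x, y, z each as a share of 30 cm, from -1 to 1, then the turn, a rotation vector about the tool's x, y, z each as a share of 45 degrees, from -1 to 1. In form: [[[x, y, z], [rx, ry, rz]], ...]. A call has 1 to 5 rows; each row is the pose to reach, as a shift and turn from the pose measured when the call began, along the tool's axes at that moment; what a row does not reach only later rows make up. A row lasts 1/8 s, in which the tool goes at most 62.5 mm and 10.7 degrees, less where a joint would pass 70% of its speed; a pose out of reach is approached as far as the arm can. A call with a number of a shift or a turn outside -1 to 1 is refused whole. A call with a gripper value outside its range is refused whole. "gripper" is the opening, from -1 (shut) to 1 (fully open), set as the call begins (left out, the last holds). The fingers move at their own pace and stop on an object; "newtons" is the grip in N (left out, the last holds). Time passes only in rows, so rows that repeat a pose let the fingers close. It gives the time, the measured TCP pose, the force and the opening at its end, in the units of the state.
- status.observe(): the state, without advancing time (a new reading comes with each control period).
- get_image(name): name is "side" or "top"; returns a dict with "image" (420x560x3 uint8, red, green, blue), "range_z" (420x560 float32, mm along the optical axis (not along the pixel's ray), 0 where there is no reading), "fovy" (degrees; the focal length in pixels is half the picture's height over the tangent of half this angle, whatever the lens; pixels are square), "cx", "cy" (the principal point, pixels), "position" and "attitude" of the camera in the world. Camera axes: x right, y down, z forward; pixel columns grow to the right and rows downward; lengths in mm; the calibration is good to about 2 mm. A picture is of the moment at which its call begins.
- workorder.sign_off(): hands the job in, once; it reports no verdict.
The state is a dict: "clock": time; "joint_positions": joint angles; "joint_vel": joint speeds; "joint_efforts": joint torques, N m; "tool_pos": TCP position; "orientation": TCP orientation; "force": force on the tool from outside, world axes, zero at the start; "moment": the same for the moment, N m; "opening": finger opening in mm.
Only numpy, scipy, OpenCV 4.12 (cv2) and the standard library are available. Lean on these libraries where they do the work, as an engineer would, in place of code of your own. Each camera call takes 0.05 s, during which the arm holds its last target. There are 200 camera calls.

### The job

For inspection, take the fuel injector with the yellow cap and lay it in the grooves of the V-rest with its capped end towards the brass back stop, then push it along until the cap is pressed firmly against the stop. Let go of it there, lying fully down in both grooves, and leave the red-capped and green-capped injectors where they lie.

Things in the scene. Friction and masses are not known exactly. Their poses are not given: they have to be found in the camera images.
- injector_yellow: Injector, 0.35 kg, lying on a 3 mm white mat: metal round body 24 mm diameter, x -65 to 65 mm; yellow cap 16 mm diameter, its end at x = 83; dark head 24 mm square, x -105 to -65, with a black connector 16 mm high on top. Origin: on the centre line (12 mm above the mat), amid the body; grip here across the 24 mm; centre of mass 13 mm nearer the head. x along the centre line to the cap, z up.
- back_stop: Brass plate 44 mm wide fixed at the V-rest's end. Origin on its contact face 50 mm above the table, where the cap touches; x along the grooves into the stop, z up, stop top z = 14 mm. Slippery grey V plates, 60 wide, at x -141 to -121 and -45 to -25: 90 degree grooves, mouth 37 wide at z = 1, bottom z = -17. Finger gap between, down to base at z = -38. Seated injector origin: (-83, 0, 0) mm.
- injector_red: Bystander to leave alone: the same injector with a red cap, lying on the mat; same sizes, origin and axes.
- injector_green: Bystander to leave alone: the same injector with a green cap, lying on the mat; same sizes, origin and axes.
Things that resemble listed ones, but are neither listed nor needed, are in the scene too. Leave any blue or orange look-alike of the injector_yellow alone.

How it is judged (in metres and radians):
On the way:
1. the injector, lying in the V-rest, is pressed against the back stop (over 0.5 N) (contact force between injector_yellow and back_stop above 0.5 N and x of injector_yellow in the frame of back_stop above -0.093 m and y of injector_yellow in the frame of back_stop between -0.01 and 0.01 m and z of injector_yellow in the frame of back_stop between -0.01 and 0.01 m), for 0.02 s.
At the end, for the whole second after the job is handed in: Yellow-capped injector released and at rest in both grooves, cap towards the stop: within 6 mm sideways and in height of the seated line, 10 degrees of its direction, cap within 8 mm of the stop after having pressed on it; red and green injectors within 30 mm of their starts (x of injector_yellow in the frame of back_stop between -0.091 and -0.075 m and y of injector_yellow in the frame of back_stop between -0.006 and 0.006 m and z of injector_yellow in the frame of back_stop between -0.006 and 0.006 m and angle between the x axis of injector_yellow and the x axis of back_stop, either way round below 0.175 rad and linear speed of injector_yellow below 0.02 m/s and distance of each of injector_red, injector_green from where it was at the start of the episode below 0.03 m); the robot touches nothing.
It fails at once if the red-capped or green-capped injector is moved by more than 30 mm (distance of any of injector_red, injector_green from where it was at the start of the episode above 0.03 m).
It also fails if it takes over 35 s, if anything falls off the work surface, if the arm or the gripper's body presses on something with over 40 N, if the wrist force passes 120 N, or if a joint passes its speed limit or range.

## Working session

There is one attempt and no reset: what is moved stays moved. The work goes in short steps, Python scripts to look and compute and a tool call to move; the robot and the scene stay as the last step left them, time stands still between calls to the robot, and variables do not carry over. Pictures are saved under pics/ and viewed, about 8 in all and at most 12, crops included, and the job is handed in when it is done.

Besides the shell and the picture viewer there is one more tool, called after "Emit:" by a JSON object that holds its "api" and its "payload". move_arm: Moves the arm, as the interface text tells. Its arguments: {"type":"object","properties":{"deltas":{"type":"array","items":{"type":"array"}},"gripper":{"type":"number"},"newtons":{"type":"number"}},"required":["deltas"]}

```bash
mkdir -p pics; cat > h.py <<'E'
import numpy as np, cv2
from scipy.spatial.transform import Rotation as R
from bench import status, get_image, workorder
def cap(name):
    d=get_image(name); return d
def cloud(d):
    z=d["range_z"].astype(float); h,w=z.shape
    f=h/2/np.tan(np.radians(d["fovy"])/2)
    u,v=np.meshgrid(np.arange(w),np.arange(h))
    P=np.stack([(u-d["cx"])/f*z,(v-d["cy"])/f*z,z],-1)
    a=np.array(d["attitude"],float)
    M=R.from_rotvec(a).as_matrix() if a.size==3 else a.reshape(3,3)
    W=P@M.T+np.array(d["position"]); W[z==0]=np.nan
    return W
E
python3 - <<'E'
from h import *
for n in("top","side"):
    d=cap(n); cv2.imwrite(f"pics/{n}0.png",d["image"][:,:,::-1]); np.savez(f"{n}0.npz",W=cloud(d),im=d["image"])
    print(n,d["fovy"],d["cx"],d["cy"],d["position"],d["attitude"])
print(status.observe())
E
```

```text
top 55.80408193964103 278.3094528456207 215.51958276791555 [ 381.55581361  149.90234817 1128.18662713] [-2.17522006  2.17696484 -0.09249961]
side 49.59273897931844 277.5425697472891 211.71691687940165 [-173.15346983 -691.94736348  730.29853096] [-2.04494219  0.6762718  -0.39718192]
{'clock': 0.1, 'joint_positions': array([ 9.32180564e-01,  2.59282631e-01,  1.53597590e+00, -5.95831303e-06,
        1.34801814e+00, -2.02747225e-01]), 'joint_vel': array([ 0.00137035, -0.00210107, -0.00307324, -0.00071566,  0.00051419,
       -0.00035357]), 'joint_efforts': array([ 1.04255410e-03, -4.46970177e+01, -2.91246343e+01, -4.08172409e-04,
        6.39401871e-03,  1.32158529e-06]), 'tool_pos': array([231.94302067, 498.30250103, 303.15009272]), 'orientation': array([ 0.34065315,  1.54431569, -0.34308747]), 'force': array([-0.29470994,  0.21819468,  0.23063889]), 'moment': array([0.00661145, 0.02848469, 0.01011391]), 'opening': 85.5932267424478}
```

View pics/top0.png

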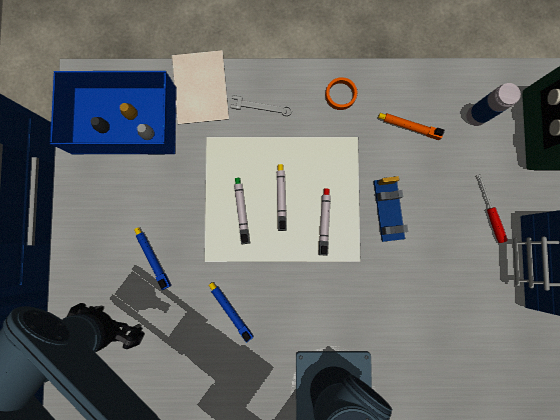

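View pics/side0.png

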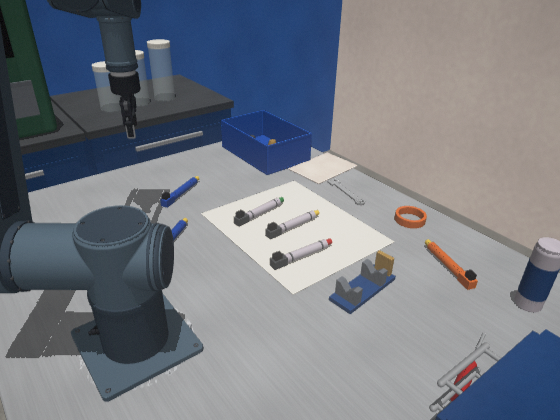

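The top view shows the yellow-capped injector running from its cap at (281,167) to its head at (281,228). The green one is left of it at about (241,210) and the red one right at about (325,222). The V-rest is at (390,210), with its brass stop at (390,180) at the far end.

```bash
cat > meas.py <<'E'
from h import *
def fitline(Q):
    c=Q.mean(0); u=np.linalg.svd(Q-c)[2][0]; return c,u*np.sign(u[0])
def analyse(W,im):
    hsv=cv2.cvtColor(im,cv2.COLOR_RGB2HSV).astype(int)
    z=W[...,2]; v,u=np.indices(z.shape)
    # mat height
    m=(u>210)&(u<230)&(v>145)&(v<255); print("mat z",np.nanmedian(z[m]))
    for n,(a,b,c,d) in dict(green=(228,258,170,250),yellow=(268,294,158,238),red=(312,338,182,260)).items():
        k=(u>a)&(u<b)&(v>c)&(v<d)&(z>3+9)&(z<60)
        P=W[k]; ctr,ax=fitline(P[:,:2]); t=(P[:,:2]-ctr)@ax
        lo,hi=np.percentile(t,[.5,99.5])
        o=ctr+ax*(hi-83); o2=ctr+ax*(lo+105)
        print(n,"axis ang deg",np.degrees(np.arctan2(ax[1],ax[0])),"len",hi-lo,"o(cap)",o,"o(head)",o2,"ztop",np.percentile(P[:,2],90))
    k=(u>370)&(u<412)&(v>170)&(v<245)
    yel=k&(hsv[...,0]>10)&(hsv[...,0]<30)&(hsv[...,1]>120)
    P=W[yel]; top=P[P[:,2]>np.nanpercentile(P[:,2],90)-5]; print("stop n",len(top),"z",np.median(top[:,2]))
    r=cv2.minAreaRect(top[:,:2].astype(np.float32)); print(" stop rect",r, "mean",top.mean(0))
    gr=k&(hsv[...,1]<90)&(z>30)&(z<62)
    P=W[gr]; n,l=cv2.connectedComponents(gr.astype(np.uint8))
    for i in range(1,n):
        Q=W[l==i]
        if len(Q)>20: print(" plate",len(Q),cv2.minAreaRect(Q[:,:2].astype(np.float32)),Q.mean(0))
    bl=k&(hsv[...,0]>100)&(hsv[...,0]<125)&(hsv[...,1]>120)&(z>5)&(z<20)
    Q=W[bl]; print(" base",cv2.minAreaRect(Q[:,:2].astype(np.float32)),np.median(Q[:,2]))
if __name__=="__main__":
    d=np.load("top0.npz"); analyse(d["W"],d["im"])
    im=d["im"][150:270,220:420]; cv2.imwrite("pics/crop1.png",cv2.resize(im,None,fx=4,fy=4,interpolation=2)[:,:,::-1])
E
python3 meas.py
```

```text
mat z 2.6137896479306164
green axis ang deg 7.772688042845024 len 184.98265245248547 o(cap) [502.26481328 256.88442457] o(head) [505.25443871 257.29250056] ztop 29.639215937545714
yellow axis ang deg 1.6660646368156857 len 186.63300687990693 o(cap) [540.72601529 144.22120581] o(head) [542.09243052 144.26095006] ztop 29.339287711474572
red axis ang deg -4.197546619334977 len 184.10929542426527 o(cap) [470.43209315  21.91801855] o(head) [474.31236134  21.63323651] ztop 30.01375231626103
stop n 68 z 63.47412080981587
 stop rect ((574.1505126953125, -153.4024200439453), (11.769341468811035, 42.98564529418945), 7.173166275024414) mean [ 573.97789491 -153.37056411   63.20319184]
 plate 180 ((533.2833251953125, -158.0225830078125), (20.117752075195312, 60.99105453491211), 6.8446364402771) [ 533.11762967 -157.66138584   44.35749877]
 plate 166 ((438.3306579589844, -168.96499633789062), (19.2314395904541, 61.37367248535156), 6.7774529457092285) [ 438.24850746 -168.67845898   44.579307  ]
 base ((496.88226318359375, -161.60922241210938), (174.84292602539062, 64.61382293701172), 6.934695720672607) 10.940892441378537
```

View pics/crop1.png

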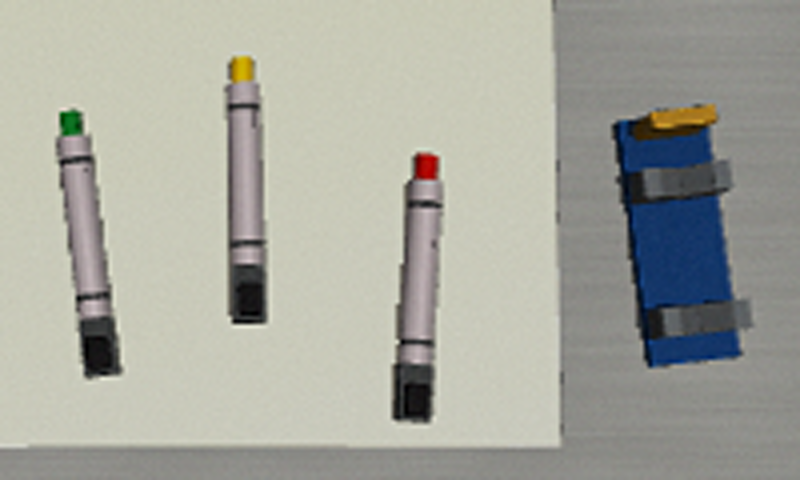

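```bash
cat > go.py <<'E'
import sys
from h import *
def go(x,y,z,ang):
    """TCP target; ang: world angle (deg) of object axis, jaws across it, tool pointing down"""
    s=status.observe(); M=R.from_rotvec(s["orientation"]).as_matrix(); p=s["tool_pos"]
    a=np.radians(ang); best=None
    for sg in(1,-1):
        ty=sg*np.array([-np.sin(a),np.cos(a),0]); tx=np.array([0,0,-1.]); T=np.stack([tx,ty,np.cross(tx,ty)],1)
        rv=R.from_matrix(M.T@T).as_rotvec()
        if best is None or np.linalg.norm(rv)<np.linalg.norm(best): best=rv
    d=M.T@(np.array([x,y,z])-p)
    print("t",s["clock"],"pos",p.round(1),"F",np.round(s["force"],1),"op",round(s["opening"],1),"q",np.round(s["joint_positions"],2))
    print("dist",np.linalg.norm(d).round(1),"shift",(d/300).round(4),"turn",(best/np.radians(45)).round(4))
if __name__=="__main__": go(*map(float,sys.argv[1:]))
E
python3 go.py 541 144.2 180 1.7
```

```text
t 0.1 pos [231.9 498.3 303.2] F [-0.3  0.2  0.2] op 85.6 q [ 0.93  0.26  1.54 -0.    1.35 -0.2 ]
dist 485.9 shift [ 0.4111 -0.6344  1.4323] turn [-0.5927 -0.0009  0.002 ]
```

Emit:
{"api": "move_arm", "payload": {"deltas": [[[0.1,-0.15,0.35],[-0.2,0,0]],[[0.15,-0.3,0.7],[-0.4,0,0]],[[0.18,-0.4,0.9],[-0.59,0,0]],[[0.2,-0.44,1.0],[-0.59,0,0]],[[0.2,-0.44,1.0],[-0.59,0,0]]], "gripper": 1}}

```text
clock: 0.72
tool_pos: [434.9, 266.5, 246.4]
orientation: [-0.023, 1.572, 0.021]
force: [1.4, -0.2, -0.5]
opening: 85.2
```

```bash
python3 go.py 541 144.2 180 1.7
```

```text
t 0.725 pos [434.9 266.5 246.4] F [ 1.4 -0.2 -0.5] op 85.2 q [ 0.33  0.24  1.71 -0.    1.19 -1.27]
dist 175.0 shift [ 0.2213 -0.4169  0.3426] turn [-0.0025 -0.0015  0.0016]
```

Emit:
{"api": "move_arm", "payload": {"deltas": [[[0.07,-0.15,0.12],[0,0,0]],[[0.15,-0.3,0.24],[0,0,0]],[[0.22,-0.417,0.343],[0,0,0]],[[0.22,-0.417,0.343],[0,0,0]],[[0.22,-0.417,0.343],[0,0,0]]]}}

```text
clock: 1.35
tool_pos: [540.5, 144.4, 180.0]
orientation: [-0.022, 1.574, 0.021]
force: [0.3, 0.4, 0.6]
opening: 85.2
```

```bash
python3 go.py 541 144.2 78 1.7; python3 - <<'E'
from h import *
d=cap("side"); im=d["image"]; cv2.imwrite("pics/side1.png",cv2.resize(im[120:300,180:400],None,fx=3,fy=3,interpolation=2)[:,:,::-1])
E
```

```text
t 1.35 pos [540.5 144.4 180. ] F [0.3 0.4 0.6] op 85.2 q [ 0.06  0.39  1.68 -0.    1.08 -1.54]
dist 102.0 shift [ 3.4e-01 -3.0e-04  2.6e-03] turn [-0.0033 -0.0037  0.0011]
```

View pics/side1.png

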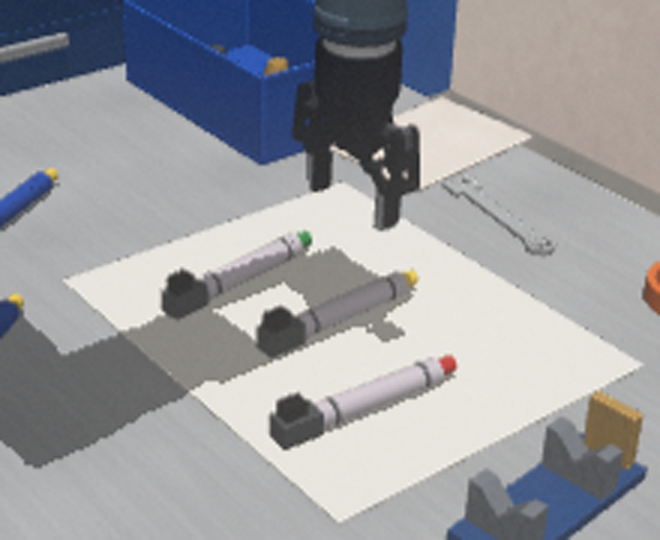

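The open jaws straddle the yellow injector, so I'll go down and grip.

Emit:
{"api": "move_arm", "payload": {"deltas": [[[0.12,0,0.002],[0,0,0]],[[0.24,0,0.002],[0,0,0]],[[0.34,0,0.002],[0,0,0]],[[0.34,0,0.002],[0,0,0]],[[0.34,0,0.002],[0,0,0]]]}}

```text
clock: 2.02
tool_pos: [541.3, 145.8, 80.0]
orientation: [-0.024, 1.57, 0.023]
force: [0.8, 0.3, 0.5]
opening: 85.5
```

Emit:
{"api": "move_arm", "payload": {"deltas": [[[0,0,0],[0,0,0]],[[0,0,0],[0,0,0]],[[0,0,0],[0,0,0]],[[0,0,0],[0,0,0]],[[0,0,0],[0,0,0]]], "gripper": -1, "newtons": 50}}

```text
clock: 2.65
tool_pos: [541.7, 145.6, 80.8]
orientation: [-0.024, 1.569, 0.023]
force: [0.1, -1.1, 6.5]
opening: 22.2
```

Emit:
{"api": "move_arm", "payload": {"deltas": [[[0,0,0],[0,0,0]],[[0,0,0],[0,0,0]],[[0,0,0],[0,0,0]]]}}

```text
clock: 3.02
tool_pos: [541.7, 145.6, 80.8]
orientation: [-0.024, 1.569, 0.023]
force: [-0.3, -0.7, 2.0]
opening: 22.0
```

Emit:
{"api": "move_arm", "payload": {"deltas": [[[-0.05,0,0],[0,0,0]],[[-0.12,0,0],[0,0,0]],[[-0.22,0,0],[0,0,0]],[[-0.32,0,0],[0,0,0]],[[-0.32,0,0],[0,0,0]]]}}

```text
clock: 3.65
tool_pos: [543.0, 145.9, 179.5]
orientation: [-0.024, 1.564, 0.023]
force: [0.6, 0.2, -3.2]
opening: 21.6
```

```bash
cat > look.py <<'E'
from h import *
import sys
s=status.observe(); print("pos",s["tool_pos"],s["orientation"],s["opening"],s["force"])
n=sys.argv[1]
d=cap("side"); im=d["image"]; W=cloud(d); np.savez(n+"_s.npz",W=W,im=im)
t=cap("top"); np.savez(n+"_t.npz",W=cloud(t),im=t["image"])
a=im[100:310,200:430]; b=t["image"][120:270,230:430]
a=cv2.resize(a,(438,400),interpolation=2); b=cv2.resize(b,(360,270),interpolation=2)
c=np.zeros((400,798,3),np.uint8); c[:,:438]=a; c[:270,438:]=b
cv2.imwrite(f"pics/{n}.png",c[:,:,::-1])
# yellow cap points
hsv=cv2.cvtColor(im,cv2.COLOR_RGB2HSV)
E
python3 look.py lift; python3 go.py 469 -165.5 180 6.7
```

```text
pos [543.02606326 145.8529624  179.54200723] [-0.0238443   1.56367466  0.02292503] 21.64084536392536 [ 0.63734088  0.24269096 -3.24392787]
t 3.75 pos [541.1 145.7 176.4] F [-0.6 -0.1 -4.2] op 21.9 q [ 0.06  0.39  1.68 -0.    1.07 -1.54]
dist 319.4 shift [-0.0111 -1.0296 -0.271 ] turn [-0.1111  0.001   0.0012]
```

View pics/lift.png

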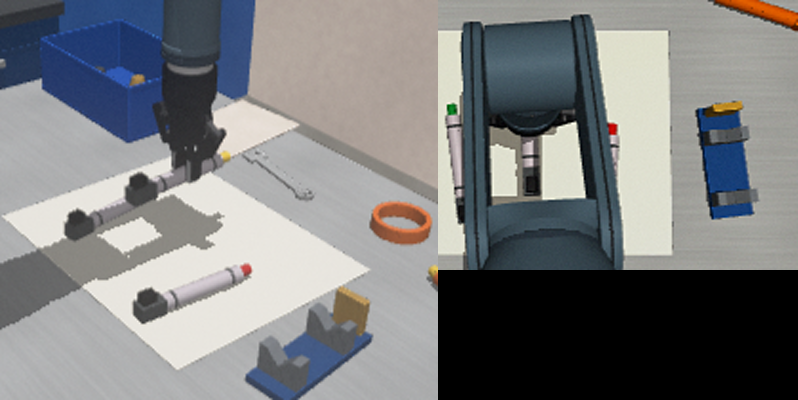

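The yellow injector is held clear of the mat and looks about level. I'll measure its tilt from the depth data.

```bash
cat > tilt.py <<'E'
from h import *
import sys
def tilt(n,x0,y0,z0,ang):
    d=np.load(n+"_s.npz"); W=d["W"]; a=np.radians(ang); u=np.array([np.cos(a),np.sin(a),0]); v=np.array([-np.sin(a),np.cos(a),0])
    Q=W-np.array([x0,y0,z0]); t=Q@u; s=Q@v; h=Q[...,2]
    for lo in range(-115,95,10):
        k=(t>lo)&(t<lo+10)&(abs(s)<20)&(abs(h)<30)
        if k.sum()>4: print(lo+5,k.sum(),"s",s[k].min().round(1),s[k].max().round(1),"h",h[k].min().round(1),h[k].max().round(1))
a=sys.argv; tilt(a[1],*map(float,a[2:]))
E
python3 tilt.py lift 541.5 145.7 112 1.7
```

```text
-110 6 s -12.1 4.4 h -5.6 15.4
-100 85 s -15.9 10.6 h -10.4 29.8
-90 49 s -13.9 7.5 h -8.6 29.6
-80 36 s -17.6 6.6 h -9.0 29.8
-70 34 s -14.8 6.8 h -8.8 16.4
-60 23 s -13.3 9.3 h -5.9 15.5
-50 29 s -13.2 6.9 h -5.4 17.0
-40 28 s -14.1 7.2 h -6.8 15.6
-30 26 s -13.6 8.5 h -6.2 15.8
-20 25 s -12.9 5.6 h -1.0 15.3
-10 73 s -19.6 18.9 h -8.9 29.9
0 25 s -18.7 14.8 h -2.9 29.6
10 12 s -19.2 14.0 h -3.7 27.6
30 18 s -11.5 -2.9 h -0.5 15.1
40 19 s -11.7 -2.8 h -6.5 15.5
50 19 s -12.2 0.3 h -1.6 15.9
60 18 s -11.2 2.4 h -1.7 16.4
70 12 s -8.1 4.3 h 1.8 14.5
80 13 s -8.4 4.4 h 1.2 11.9
```

Emit:
{"api": "move_arm", "payload": {"deltas": [[[-0.02,-0.15,-0.04],[-0.02,0,0]],[[-0.03,-0.33,-0.09],[-0.04,0,0]],[[-0.03,-0.51,-0.135],[-0.06,0,0]],[[-0.03,-0.69,-0.18],[-0.08,0,0]],[[-0.02,-0.8,-0.21],[-0.09,0,0]]]}}

```text
clock: 4.38
tool_pos: [483.9, -98.1, 181.1]
orientation: [-0.078, 1.571, 0.078]
force: [1.1, 0.0, -2.9]
opening: 22.1
```

```bash
python3 go.py 469 -165.5 175 6.7
```

```text
t 4.375 pos [483.9 -98.1 181.1] F [ 1.1  0.  -2.9] op 22.1 q [-0.43  0.28  1.83 -0.    1.03 -2.1 ]
dist 69.3 shift [ 0.0206 -0.2187 -0.0715] turn [-0.0229 -0.002   0.0001]
```

Emit:
{"api": "move_arm", "payload": {"deltas": [[[0.007,-0.08,-0.025],[-0.01,0,0]],[[0.014,-0.15,-0.05],[-0.02,0,0]],[[0.02,-0.219,-0.0715],[-0.023,0,0]],[[0.02,-0.219,-0.0715],[-0.023,0,0]],[[0.02,-0.219,-0.0715],[-0.023,0,0]]]}}

```text
clock: 5.0
tool_pos: [468.4, -164.9, 174.0]
orientation: [-0.09, 1.572, 0.093]
force: [-0.1, -0.9, -3.0]
opening: 22.0
```

```bash
python3 look.py above; python3 go.py 469 -165.5 122 6.7;  python3 tilt.py above 469 -165.5 110 6.7
```

```text
pos [ 468.38465654 -164.85247864  174.04111694] [-0.0901476   1.57243518  0.09297483] 22.047982573875093 [-0.13674087 -0.90858678 -2.98977649]
t 5.1 pos [ 468.8 -164.7  174.6] F [-0.2 -0.4 -2.6] op 22.1 q [-0.56  0.3   1.83 -0.    1.02 -2.25]
dist 52.6 shift [ 0.1753 -0.0029  0.0008] turn [ 0.001  -0.0033 -0.0013]
-110 64 s -13.7 11.7 h -11.7 13.3
-100 120 s -13.0 11.8 h -11.9 28.9
-90 68 s -13.5 6.0 h -12.4 29.0
-80 47 s -13.3 7.5 h -11.2 29.4
-70 32 s -12.8 1.5 h -11.7 13.5
-60 35 s -11.9 7.5 h -4.1 13.2
-50 37 s -12.1 9.9 h -5.5 12.9
-40 40 s -11.8 11.5 h -7.2 12.9
-30 39 s -11.0 10.8 h -4.9 12.3
-20 39 s -13.3 11.7 h -5.6 25.4
-10 134 s -19.9 19.2 h -7.8 29.8
0 36 s -1.7 14.7 h 4.4 29.7
10 16 s 6.2 14.1 h 5.2 28.8
60 5 s 1.9 5.9 h 10.8 11.7
```

View pics/above.png

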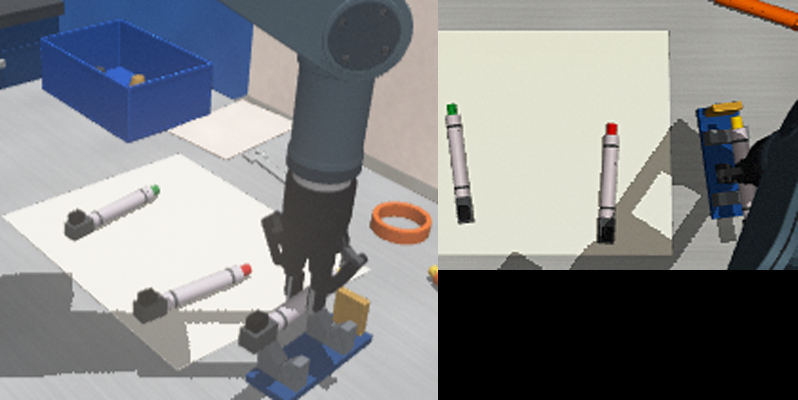

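It hangs above the rest, lined up, with its centre about 64.5 mm below the TCP. Next is the descent: fast to 122, then gently to 116.

Emit:
{"api": "move_arm", "payload": {"deltas": [[[0.06,-0.003,0.001],[0,0,0]],[[0.12,-0.003,0.001],[0,0,0]],[[0.165,-0.003,0.001],[0,0,0]],[[0.175,-0.003,0.001],[0,0,0]],[[0.175,-0.003,0.001],[0,0,0]]]}}

```text
clock: 5.72
tool_pos: [469.2, -165.4, 122.2]
orientation: [-0.092, 1.571, 0.093]
force: [0.4, 0.2, -3.0]
opening: 22.0
```

Emit:
{"api": "move_arm", "payload": {"deltas": [[[0.007,0,0],[0,0,0]],[[0.013,0,0],[0,0,0]],[[0.02,0,0],[0,0,0]],[[0.02,0,0],[0,0,0]]]}}

```text
clock: 6.22
tool_pos: [469.9, -166.2, 116.7]
orientation: [-0.093, 1.57, 0.092]
force: [0.6, -2.1, -0.4]
opening: 22.1
```

Emit:
{"api": "move_arm", "payload": {"deltas": [[[0.003,-0.003,0],[0,0,0]],[[0.006,-0.004,0],[0,0,0]],[[0.006,-0.004,0],[0,0,0]]]}}

```text
clock: 6.6
tool_pos: [470.3, -167.1, 115.8]
orientation: [-0.092, 1.569, 0.091]
force: [-1.4, 1.8, 8.6]
opening: 22.2
```

```bash
python3 go.py 485.8 -165 115 6.7
```

```text
t 6.6 pos [ 470.3 -167.1  115.8] F [-1.4  1.8  8.6] op 22.2 q [-0.57  0.38  1.89 -0.    0.87 -2.25]
dist 15.7 shift [0.0028 0.001  0.0522] turn [-0.0004  0.0001  0.0005]
```

Emit:
{"api": "move_arm", "payload": {"deltas": [[[-0.002,0.001,0.013],[0,0,0]],[[-0.002,0.001,0.026],[0,0,0]],[[-0.002,0.001,0.038],[0,0,0]],[[-0.002,0.001,0.042],[0,0,0]],[[-0.002,0.001,0.042],[0,0,0]]]}}

```text
clock: 7.22
tool_pos: [483.0, -165.4, 116.4]
orientation: [-0.092, 1.568, 0.091]
force: [0.8, -0.7, 1.2]
opening: 22.2
```

Emit:
{"api": "move_arm", "payload": {"deltas": [[[0,0,0.005],[0,0,0]],[[0,0,0.01],[0,0,0]],[[0,0,0.01],[0,0,0]]]}}

```text
clock: 7.6
tool_pos: [485.7, -165.0, 116.4]
orientation: [-0.092, 1.569, 0.091]
force: [-3.9, -1.2, 1.9]
opening: 21.8
```

Contact is starting to show (-3.9 N), so I'll push a little further.

Emit:
{"api": "move_arm", "payload": {"deltas": [[[0,0,0.005],[0,0,0]],[[0,0,0.009],[0,0,0]],[[0,0,0.009],[0,0,0]],[[0,0,0.009],[0,0,0]]]}}

```text
clock: 8.1
tool_pos: [486.1, -164.9, 116.2]
orientation: [-0.092, 1.574, 0.092]
force: [-10.7, -5.0, 7.4]
opening: 21.9
```

```bash
python3 look.py push; python3 go.py 485.8 -164 114.5 6.7; python3 tilt.py push 485.8 -164 50 6.7 | tail -8
```

```text
pos [ 486.05577447 -164.86816917  116.18606976] [-0.09182792  1.5742864   0.09227973] 21.945924407803815 [-10.6703502   -4.95112065   7.3713484 ]
t 8.2 pos [ 486.1 -164.9  116.2] F [-11.   -4.8   7.3] op 21.8 q [-0.54  0.4   1.85 -0.    0.89 -2.23]
dist 1.9 shift [ 0.0056  0.003  -0.0005] turn [ 0.0003 -0.0069 -0.0008]
-20 35 s -12.7 10.7 h -1.0 14.7
-10 115 s -19.7 19.0 h -2.6 29.4
0 31 s -19.5 12.4 h 6.9 29.5
10 16 s 1.0 12.1 h 8.0 30.0
40 52 s -19.5 19.7 h -29.0 4.4
50 9 s -19.6 -0.1 h -4.1 15.9
60 8 s -19.2 3.6 h 1.8 15.4
80 59 s -19.9 16.8 h -29.2 17.3
```

View pics/push.png

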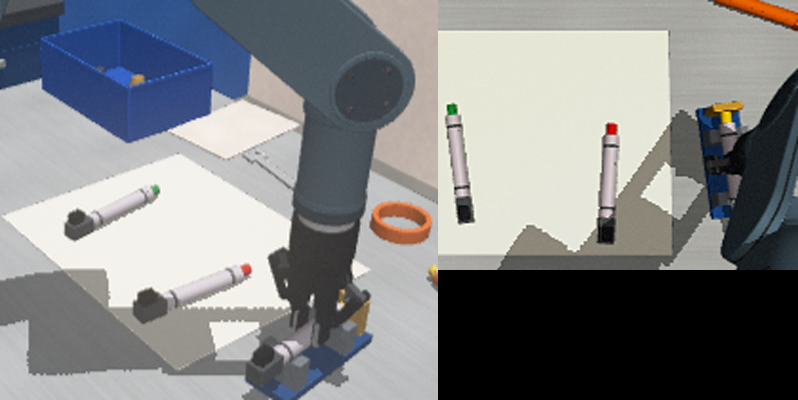

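Emit:
{"api": "move_arm", "payload": {"deltas": [[[0,0,0],[0,0,0]],[[0,0,0],[0,0,0]],[[0,0,0],[0,0,0]],[[0,0,0],[0,0,0]],[[0,0,0],[0,0,0]]], "gripper": 0.3}}

```text
clock: 8.82
tool_pos: [486.2, -164.8, 116.2]
orientation: [-0.092, 1.574, 0.092]
force: [-0.9, -0.1, -0.5]
opening: 55.5
```

Emit:
{"api": "move_arm", "payload": {"deltas": [[[-0.05,0,0],[0,0,0]],[[-0.15,0,0],[0,0,0]],[[-0.3,0,0],[0,0,0]],[[-0.45,0,0],[0,0,0]],[[-0.6,0,0],[0,0,0]]]}}

```text
clock: 9.45
tool_pos: [487.0, -164.6, 298.8]
orientation: [-0.093, 1.573, 0.092]
force: [1.7, -0.5, -0.7]
opening: 55.2
```

Emit:
{"api": "move_arm", "payload": {"deltas": [[[0,0.2,-0.1],[0,0,0]],[[0,0.4,-0.2],[0,0,0]],[[0,0.6,-0.3],[0,0,0]],[[0,0.8,-0.4],[0,0,0]],[[0,0.8,-0.4],[0,0,0]]]}}

```text
clock: 10.07
tool_pos: [337.2, 61.9, 300.3]
orientation: [-0.094, 1.572, 0.094]
force: [0.6, -0.6, -0.1]
opening: 55.7
```

```bash
python3 look.py done; python3 - <<'E'
from h import *
from meas import fitline
for n in("top0","done_t"):
    d=np.load(n+".npz"); W=d["W"]; im=d["im"]; z=W[...,2]; v,u=np.indices(z.shape)
    for m,(a,b,c,e) in dict(green=(228,258,170,250),red=(312,338,182,260)).items():
        k=(u>a)&(u<b)&(v>c)&(v<e)&(z>12)&(z<60); print(n,m,W[k].mean(0).round(1))
a=np.radians(6.7); X=np.array([np.cos(a),np.sin(a),0]); Y=np.array([-X[1],X[0],0])
for nm in("done_t","done_s"):
    d=np.load(nm+".npz"); W=d["W"]; Q=W-[568.2,-153.8,50]; t=Q@X; s=Q@Y; h=Q[...,2]
    hsv=cv2.cvtColor(d["im"],cv2.COLOR_RGB2HSV)
    for lo in range(-200,0,10):
        k=(t>lo)&(t<lo+10)&(abs(s)<16)&(h>-3)&(h<40)
        if k.sum()>3: print(nm,lo+5,k.sum(),"s",s[k].min().round(1),s[k].max().round(1),"hmax",h[k].max().round(1))
d=np.load("done_t.npz")["im"]
E
python3 - <<'E'
import cv2,numpy as np
t=np.load("done_t.npz")["im"][160:260,350:430]; s=np.load("done_s.npz")["im"][220:320,310:410]
c=np.hstack([cv2.resize(t,(400,500),interpolation=2),cv2.resize(s,(400,500)[:1]+(500,),interpolation=2)])
cv2.imwrite("pics/fin.png",c[:,:,::-1])
E
```

```text
pos [337.1601489   61.9072348  300.27478746] [-0.0944236   1.57166112  0.09437286] 55.651472969081674 [ 0.59677299 -0.60477329 -0.12492984]
top0 green [488.8 255.1  25.3]
top0 red [457.2  22.9  25.1]
done_t green [489.  255.1  25.3]
done_t red [466.9  22.2  24.1]
done_t -185 29 s -9.2 12.3 hmax 29.5
done_t -175 39 s -7.4 12.8 hmax 28.7
done_t -165 40 s -8.4 12.9 hmax 29.9
done_t -155 41 s -12.1 12.3 hmax 14.8
done_t -145 35 s -9.7 11.8 hmax 14.2
done_t -135 39 s -14.8 15.7 hmax 15.2
done_t -125 40 s -16.0 15.9 hmax 13.6
done_t -115 33 s -10.5 11.8 hmax 12.6
done_t -105 32 s -9.3 11.4 hmax 13.5
done_t -95 34 s -10.4 11.2 hmax 14.8
done_t -85 33 s -10.9 11.1 hmax 13.3
done_t -75 31 s -10.8 12.6 hmax 12.9
done_t -65 33 s -10.1 11.7 hmax 12.9
done_t -55 32 s -11.0 11.8 hmax 15.2
done_t -45 38 s -15.4 15.5 hmax 14.7
done_t -35 37 s -15.5 14.6 hmax 18.4
done_t -25 31 s -11.0 11.8 hmax 13.7
done_t -15 25 s -10.8 10.8 hmax 13.6
done_t -5 19 s -5.3 14.8 hmax 8.9
done_s -195 7 s -9.2 0.5 hmax 14.4
done_s -185 122 s -13.7 10.4 hmax 31.1
done_s -175 54 s -15.1 4.8 hmax 32.2
done_s -165 46 s -15.1 6.2 hmax 31.4
done_s -155 25 s -14.0 -0.8 hmax 15.0
done_s -145 32 s -13.3 8.7 hmax 15.3
done_s -135 40 s -15.8 15.9 hmax 14.8
done_s -125 38 s -13.5 15.8 hmax 14.9
done_s -115 36 s -13.4 8.3 hmax 14.7
done_s -105 33 s -13.7 7.8 hmax 16.1
done_s -95 37 s -13.1 10.2 hmax 14.0
done_s -85 36 s -13.4 7.0 hmax 15.4
done_s -75 31 s -13.0 5.2 hmax 17.3
done_s -65 30 s -13.4 8.8 hmax 15.2
done_s -55 33 s -13.9 8.2 hmax 13.8
done_s -45 34 s -14.7 8.6 hmax 14.4
done_s -35 36 s -15.2 15.7 hmax 14.4
done_s -25 27 s -14.2 10.2 hmax 14.7
done_s -15 16 s -11.4 6.6 hmax 11.8
done_s -5 49 s -16.0 16.0 hmax 16.7
```

View pics/fin.png

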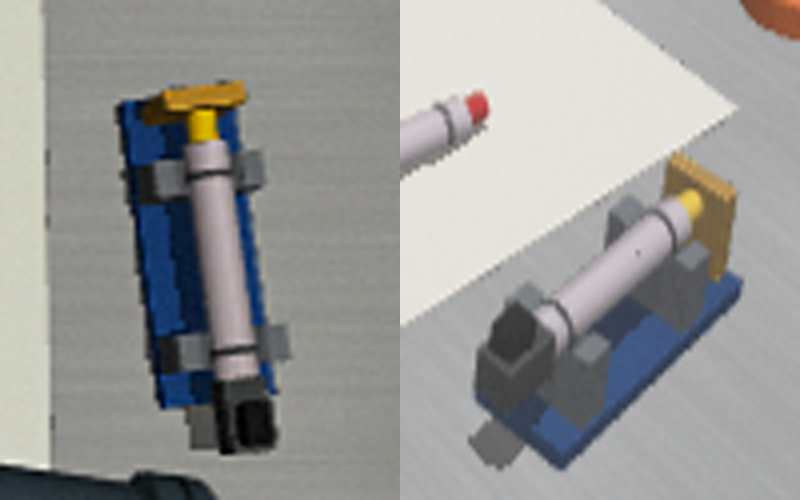

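The final picture shows the yellow injector level in both grooves, with its cap touching the stop. The measurements agree: height about 0 to 1 mm off and sideways about 0 to 1 mm off. The red injector's 10 mm shift in the averaged points is probably the arm hiding its head, as it looks unmoved in the earlier pictures. I'll hand in.

```bash
python3 -c "
from h import *
s=get_image('side');a=s['image'];b=np.load('push_s.npz')['im']
f=lambda i:np.argwhere((i[200:260,310:345,0].astype(int)-i[200:260,310:345,1]>90)).mean(0)
print('red cap px push/now/start',f(b),f(a),f(np.load('side0.npz')['im']))
print(workorder.sign_off())"
```

```text
red cap px push/now/start [40.58823529 19.11764706] [40.5 19. ] [40.4        18.93333333]
the job is handed in; nothing more can be done
None
```

The yellow-capped injector is in the V-rest with its cap against the brass stop, and I've released it and handed the job in. I picked it up across its middle, lowered it into the grooves and pushed it along. The wrist force read about 11 N against the stop. I then let go, lifted the gripper and moved the arm clear at about 10 s on the robot's clock.

- **Seating:** the last depth check showed it level, within about 1 mm sideways and in height by the top camera. The side camera read 2–3 mm higher. The cap is at the stop.
- **Green injector:** its measured position did not change.
- **Red injector:** its averaged depth points moved about 10 mm, which disagreed with the pictures. The arm was probably hiding its head in the top view. A check of its cap in the side view just before hand-in gave a shift of about 0.1 pixel, so I take it as unmoved.

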